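# Spring open the palette box

## Task

Open the paint palette box on the low shelf: press its orange tab down with the fingertips so that the blue lid springs up, then gently push the lid over until it is fully open and stays open by itself. Do not grip, lift or shift the box, and leave the pots, dish and bottle around it where they are.

Things in the scene. Friction and masses are not known exactly. Their poses are not given: they have to be found in the camera images.
- shelf: Low plywood shelf on thin legs, fixed, standing over small pots at the robot's left; its board is 220 (x) x 280 (y) x 12 mm and its top is 85 mm above the table. The palette box stands on it. Origin on the table below the board's centre.
- palette: The palette box: a grey plastic box, 100 (own x) x 130 (own y) mm and 40 mm high, about 1.2 kg, standing loose on the shelf, with paint wells inside, a flat blue lid and an orange release tab. Origin at the centre of its underside (the shelf's top), z up. Its front, where the tab sticks out, faces its own -x; the lid hinge lies along its back (+x) edge. Heights below are above the box's underside.
- tab (a joint): Angle of the orange release tab in rad: 0 at rest, grows as its pad is pressed down, stop at 0.32. It rocks about a line along the box's y, 63 mm before the box's centre and 24 mm up; a hook that rises from it holds the lid shut. The lid is let go at about 0.16 (the press point has then sunk some 4 mm); fully down the press point has sunk 7 to 8 mm. It takes about 2 N to begin and 5 N at the stop, and springs back when left.
- tab_press (a point): Where to press the tab, downward: on the top of its pad, on the box's centre line, at own x = -87 mm and 28 mm up at rest. The pad is 44 mm wide (box y) and reaches from own x = -99 to -61 mm. The hook stands up 22 mm behind the point, to 50 mm up, and rocks some 7 mm toward it.
- lid (a joint): Angle of the lid in rad: 0 shut, grows as it opens. When the tab lets it go, a spring lifts it to about 0.65 and no farther; past that it is free and light (0.08 kg) and falls back to 0.65 if left short of upright (1.57); past upright it falls open by itself to its stop at 1.9, where it stays.
- lid_edge (a point): Middle of the lid's front edge, half-way through the lid (5 mm thick, 130 mm wide along the box's y); it lies 102 mm from the hinge line and moves with the lid: shut it is 44 mm up, sprung up about 106 mm, then at own x = -33 mm. A tongue 26 mm wide and 4 mm thick sticks out 6 mm beyond it at the middle. Its axes are the lid's: x from front edge to hinge, y along the hinge, z out of the outer face.
- lid_hinge (a point): Middle of the lid's hinge line, fixed to the box: own x = +50 mm, 42 mm up; the hinge runs along the box's y. The lid swings up and over toward the box's own +x; fully open it leans back 19 degrees past upright, to 33 mm behind the hinge and 139 mm up.
- pot_green_big: large paint tin with green paint and a red and green label, 80 dia x 125 high, near the robot at the left (mm); loose bystander on the table, to be left where it is; origin at the centre of its underside, z up
- pot_grey: grey paint pot with a brush standing in it, 75 x 106 x 182 high (mm); loose bystander on the table, to be left where it is; origin at the centre of its underside, z up
- pot_red_tall: red paint pot with a brush standing in it, 90 x 67 x 259 high (mm); loose bystander on the table, to be left where it is; origin at the centre of its underside, z up
- pot_orange: small paint tin with orange paint, 51 dia x 75 high (mm); loose bystander on the table, to be left where it is; origin at the centre of its underside, z up
- dish_red: shallow pale dish of red paint, 69 dia x 25 high (mm); loose bystander on the table, to be left where it is; origin at the centre of its underside, z up
- pot_yellow: black paint pot with yellow paint and a brush standing in it, 90 x 57 x 215 high (mm); loose bystander on the table, to be left where it is; origin at the centre of its underside, z up
- bottle_green: green clear plastic bottle with a brown cap, 58 dia x 168 high, at the far right (mm); loose bystander on the table, to be left where it is; origin at the centre of its underside, z up

How it is judged:
By the outcome, as a careful person would: the job done as asked, in the order asked, and still so for the second after the job is handed in, with the robot touching nothing.
It also fails if it takes over 43 s, if anything falls off the work surface, if the arm or the gripper's body presses on something with over 40 N, if the wrist force passes 120 N, or if a joint passes its speed limit or range.

## Robot

A 6-joint arm with a two-finger parallel gripper is mounted at the origin on the work surface; the furniture and walls round the work are solid. World frame = base frame: x ahead of the robot, y to its left, z up, the work surface at z = 0. Lengths are in m, angles in rad, forces in N, time in s.
With the tool pointing down it reaches from about 0.375 to 0.975 m from the base axis. Payload 3.8 kg.
Tool frame: the origin (TCP) lies on the mounting face of the last link; the fingertips stand 173 mm ahead of it and the grasp point (between the pads) lies 155 mm ahead of it; z points along the fingers, y is the line along which they close (so a half turn about z gives the same grasp; the last joint's range is limited). The gripper opens to 85 mm and grips with 20 to 120 N. Pads are 22 mm wide; open, the fingers measure 114 mm over their backs; the gripper's body (76 mm by 85 mm) begins 54 mm behind the grasp point. The pads swing forward as they close: fully open they stand 13 mm farther back than shut.
Start: joints at [-1.252, 0.264, 1.604, -0, 1.274, -0.037], TCP at [0.235, -0.633, 0.405] pointing down, gripper open.
Joint ranges: [-2.63, 2.63], [-0.94, 2.18], [0.31, 2.57], [-1.31, 4.45], [0, 2.66], [-2.55, 2.55]. Speed limits (rad/s): [2.57, 2.57, 3.14, 3.14, 3.14, 3.14].

## Interface

Orientations are given as a rotation vector (axis times angle).
In Python, from workcell import bot gives the robot as it stands.
- The arm moves only by the tool drive_tool, never from a script. Its argument "increments" is a list of rows, each an object with "delta_pos": the shift along the tool's x, y, z in mm, a list of three; "turn": the turn about the tool's z in rad; "jaw": the opening, from -1 (shut) to 1 (fully open). A call has 1 to 8 rows; each row shifts and turns the commanded pose from where the row before left it, along the tool's axes as they then stand; what a row does not reach is not made up. A row lasts 1/12 s, in which the tool goes at most 41.7 mm and 7.16 degrees, less where a joint would pass 70% of its speed; a pose out of reach is approached as far as the arm can. A call is refused whole if a number of a shift passes 41.7 or a number of a turn 0.125, either way. A call with a gripper value outside its range is refused whole. The fingers move at their own pace and stop on an object; "grip_force" is the grip in N (left out, the last holds). Time passes only in rows, so rows that do not move let the fingers close. It gives the time, the measured TCP pose, the force, the opening and the grip force at its end, in the units of the state.
- bot.read_state(): the state, without advancing time (a new reading comes with each control period).
- bot.read_camera(name): name is "side" or "top" or "wrist"; returns a dict with "pixels" (420x560x3 uint8, red, green, blue), "fovy" (degrees; the focal length in pixels is half the picture's height over the tangent of half this angle, whatever the lens; pixels are square), "cx", "cy" (the principal point, pixels), "k1" (the pictures are not rectified: a ray, as slopes to the right and down, at radius r is drawn at 1 + k1 r^2 times it, then the intrinsics apply), "camera_from_world" (4x4, takes a point from world to camera coordinates); the wrist camera has in their place "hand_eye" (4x4, takes a point from camera to tool coordinates, whose origin is the TCP and whose axes are the flange's). Camera axes: x right, y down, z forward; pixel columns grow to the right and rows downward; lengths in m; the calibration is good to about 2 mm. A picture is of the moment at which its call begins: read the wrist's pose just before it. There is no depth.
- bot.finish_job(): hands the job in; it is judged then, once.
The state is a dict: "time": time; "q": joint angles; "joint_vel": joint speeds; "joint_torque": joint torques, N m; "tool_pos": TCP position; "tcp_rot": TCP orientation; "wrist_force": force on the tool from outside, world axes, zero at the start; "torque": the same for the moment, N m; "width": opening from 0.0 (shut) to 1.0 (fully open); "grip_force": force on a finger pad.
Only numpy, scipy, OpenCV 4.12 (cv2) and the standard library are available. Lean on these libraries where they do the work, as an engineer would, in place of code of your own. Each camera call takes 0.05 s, during which the arm holds its last target. There are 200 camera calls.

## Working session

There is one attempt and no reset: what is moved stays moved. The work goes in short steps, Python scripts to look and compute and a tool call to move; the robot and the scene stay as the last step left them, time stands still between calls to the robot, and variables do not carry over. Pictures are saved under pics/ and viewed, at most 10 in all, crops included, and the job is handed in when it is done.

Besides the shell and the picture viewer there is one more tool, called as a command line: name --argument value ..., lists and objects as JSON in quotes. drive_tool: Moves the arm, as the interface text tells. Its arguments: {"type":"object","properties":{"increments":{"type":"array"},"grip_force":{"type":"number"}},"required":["increments"]}

```bash
mkdir -p pics
cat > h.py <<'E'
import numpy as np, cv2
from workcell import bot
from scipy.spatial.transform import Rotation as R
def snap(n,f):
    c=bot.read_camera(n); cv2.imwrite('pics/'+f,np.ascontiguousarray(c['pixels'][:,:,::-1])); return c
def K(c):
    h,w=c['pixels'].shape[:2]; f=h/2/np.tan(np.radians(c['fovy'])/2)
    return np.array([[f,0,c['cx']],[0,f,c['cy']],[0,0,1.]]),np.array([c['k1'],0,0,0.])
def ray(c,uv,T=None):
    # T: world_from_camera
    k,d=K(c); T=np.linalg.inv(c['camera_from_world']) if T is None else T
    p=cv2.undistortPoints(np.array([[uv]],float),k,d)[0,0]
    return T[:3,3],T[:3,:3]@np.array([p[0],p[1],1])
def atz(c,uv,z,T=None):
    o,r=ray(c,uv,T); return o+r*(z-o[2])/r[2]
def proj(c,P):
    k,d=K(c);M=c['camera_from_world']
    return cv2.projectPoints(np.array(P,float).reshape(-1,3),cv2.Rodrigues(M[:3,:3])[0],M[:3,3],k,d)[0][:,0]
E
python3 - <<'E'
from h import *
import pickle
a={n:snap(n,n+'1.png') for n in('top','side')}
pickle.dump(a,open('a.pkl','wb'))
for n in a: print(n,np.linalg.inv(a[n]['camera_from_world']).round(3).tolist())
s=bot.read_state();print(s)
E
```

```text
top [[0.025, -0.993, 0.114, 0.349], [-1.0, -0.027, -0.012, -0.074], [0.015, -0.114, -0.993, 1.383], [0.0, 0.0, 0.0, 1.0]]
side [[-0.992, -0.076, 0.098, 0.409], [-0.123, 0.676, -0.727, 0.765], [-0.011, -0.733, -0.68, 0.871], [0.0, 0.0, 0.0, 1.0]]
{'time': 0.1, 'q': array([-1.25192371e+00,  2.64666526e-01,  1.60523793e+00, -2.80453481e-05,
        1.27369729e+00, -3.69196102e-02]), 'joint_vel': array([-0.00023045, -0.00039174, -0.0032027 ,  0.00208975, -0.00147046,
       -0.0006896 ]), 'joint_torque': array([ 1.13929404e-03, -5.16706216e+01, -3.68589056e+01,  4.79415871e-05,
        6.29158181e-03, -1.23350392e-05]), 'tool_pos': array([ 0.23500907, -0.63243765,  0.40349351]), 'tcp_rot': array([-3.09005620e+00, -5.55595368e-01,  4.84818214e-04]), 'wrist_force': array([ 0.58346004, -0.35252384, -0.21466639]), 'torque': array([0.06182755, 0.02455444, 0.01528708]), 'grip_force': 0.0, 'width': 1.000096747534421}
```

View pics/top1.png

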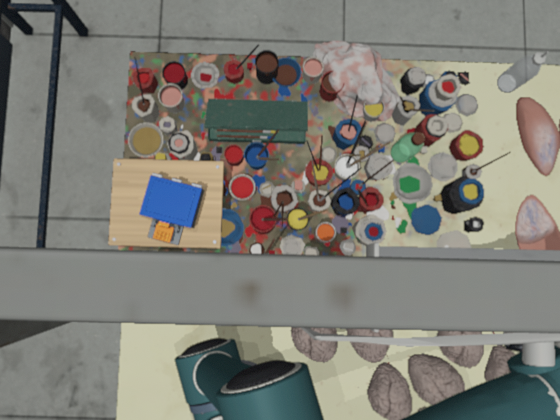

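View pics/side1.png

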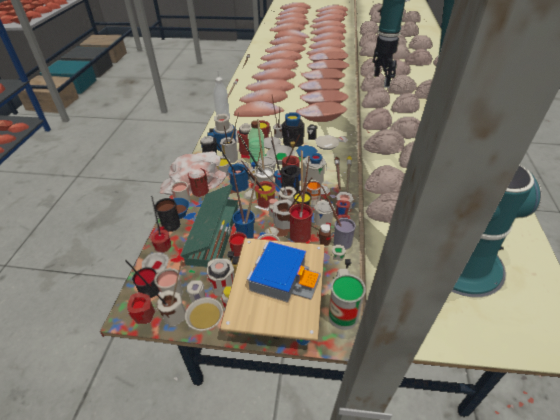

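Run:
```python
import pickle,cv2,numpy as np
a=pickle.load(open('a.pkl','rb'))
t=a['top']['pixels'][150:255,100:240,::-1]; s=a['side']['pixels'][225:345,215:375,::-1]
t=cv2.resize(t,None,fx=5,fy=5,interpolation=2)[:525];s=cv2.resize(s,None,fx=4,fy=4,interpolation=2)
cv2.imwrite('pics/ct.png',t);cv2.imwrite('pics/cs.png',s)
from h import *
print(proj(a['top'],[[0,0,0],[.5,.3,0.085]]))
for uv in[(113,159),(223,160),(109,245),(223,250)]:print(atz(a['top'],uv,.085).round(3))
```

```text
[[237.03722225 405.04364784]
 [121.99115386 204.7572943 ]]
[0.616 0.33  0.085]
[0.621 0.051 0.085]
[0.398 0.326 0.085]
[0.394 0.043 0.085]
```

View pics/ct.png

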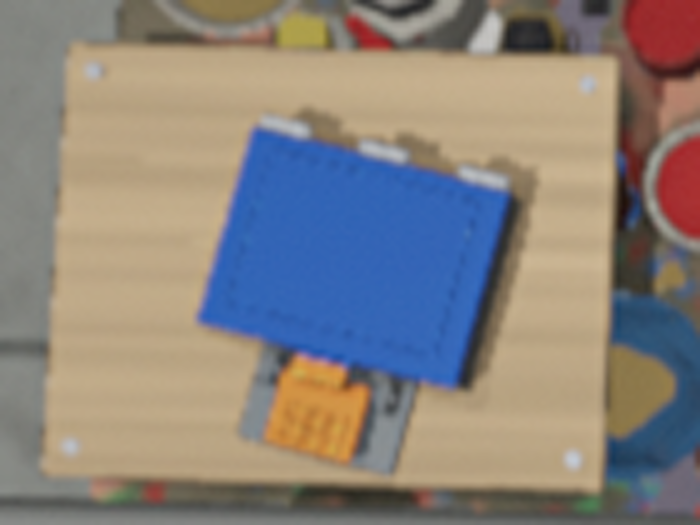

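View pics/cs.png

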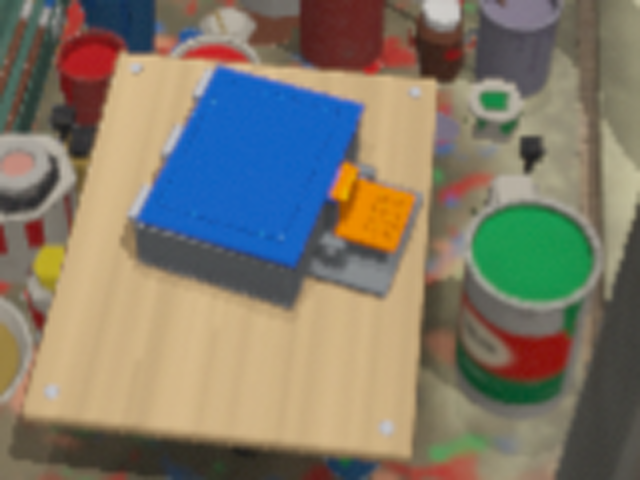

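Run:
```python
import pickle
from h import *
from scipy.optimize import least_squares
a=pickle.load(open('a.pkl','rb'))
L=np.array([[.05,.065],[.05,-.065],[-.052,-.065],[-.052,.065]])
ut=np.array([(255,128),(512,187),(460,387),(200,322)])/5+[100,150]-.4
us=np.array([(138,222),(218,68),(362,103),(296,264)])/4+[215,225]-.4
def W(p,L=L,z=.1315):
    c,s=np.cos(p[2]),np.sin(p[2]);return np.c_[L@np.array([[c,-s],[s,c]]).T+p[:2],np.full(len(L),z)]
def fit(cs): return least_squares(lambda p:np.concatenate([(proj(a[n],W(p))-u).ravel() for n,u in cs]),[.5,.2,-.2])
for cs in([('top',ut)],[('side',us)],[('top',ut),('side',us)]):
    r=fit(cs);print(r.x.round(4),abs(r.fun).max().round(2),r.fun.std().round(2))
    print(' tab',W(r.x,np.array([[-.087,0.]]),.113).round(4))
p=r.x
print('tab seen',atz(a['top'],(317/5+100,418/5+150),.113),atz(a['side'],(378/4+215,214/4+225),.113))
# post foot / pots
for uv in[(347,288),(292,175+0)]:print(atz(a['side'],uv,.125))
s=bot.read_state();print(R.from_rotvec(s['tcp_rot']).as_matrix().round(3).tolist())
# beam: directions at edges for candidate heights
for z in(.6,.8,1.0,1.2):print(z,atz(a['top'],(280,250),z).round(2),atz(a['top'],(280,325),z).round(2))
# post width edges in side at bottom/top
for uv in[(355,415),(405,415)]:print('foot',[atz(a['side'],uv,z).round(2).tolist() for z in(-.7,0,.3)])
for uv in[(470,0),(555,0),(400,250),(455,250)]:print('post',[(lambda o,r:(o+r*t).round(2).tolist())(*ray(a['side'],uv)) for t in(.2,.3,.4,.6)])
```

```text
[ 0.5087  0.1687 -0.2113] 0.95 0.48
 tab [[0.4236 0.187  0.113 ]]
[ 0.5096  0.1717 -0.2109] 1.02 0.78
 tab [[0.4245 0.1899 0.113 ]]
[ 0.5092  0.1699 -0.2113] 1.27 0.72
 tab [[0.4241 0.1882 0.113 ]]
tab seen [0.428702   0.18695558 0.113     ] [0.43039064 0.19076709 0.113     ]
[0.34180737 0.21713949 0.125     ]
[ 0.51523892 -0.19049987  0.125     ]
[[0.937, 0.348, -0.001], [0.348, -0.937, 0.002], [0.0, -0.002, -1.0]]
0.6 [ 0.38 -0.09  0.6 ] [ 0.27 -0.09  0.6 ]
0.8 [ 0.37 -0.09  0.8 ] [ 0.29 -0.09  0.8 ]
1.0 [ 0.36 -0.08  1.  ] [ 0.31 -0.08  1.  ]
1.2 [ 0.36 -0.08  1.2 ] [ 0.33 -0.08  1.2 ]
foot [[0.23, 0.2, -0.7], [0.31, 0.45, 0.0], [0.34, 0.56, 0.3]]
foot [[0.04, 0.18, -0.7], [0.2, 0.44, 0.0], [0.28, 0.55, 0.3]]
post [[0.34, 0.53, 0.81], [0.31, 0.42, 0.79], [0.27, 0.3, 0.76], [0.2, 0.07, 0.7]]
post [[0.3, 0.53, 0.81], [0.24, 0.41, 0.79], [0.18, 0.29, 0.76], [0.07, 0.05, 0.7]]
post [[0.37, 0.63, 0.72], [0.35, 0.56, 0.64], [0.33, 0.49, 0.57], [0.29, 0.35, 0.41]]
post [[0.34, 0.62, 0.72], [0.31, 0.55, 0.64], [0.27, 0.48, 0.57], [0.2, 0.34, 0.41]]
```

Run:
```python
from h import *
c=bot.read_camera('wrist');print(c['hand_eye'].round(3))
s=bot.read_state();M=R.from_rotvec(s['tcp_rot']).as_matrix()
print(s['tool_pos'],'to (.40,-.2,.48) tool mm',(M.T@(np.array([.40,-.25,.48])-s['tool_pos'])*1e3).round(1))
```

```text
[[-0.001 -0.964 -0.268  0.068]
 [ 1.    -0.001  0.     0.   ]
 [-0.    -0.268  0.964  0.031]
 [ 0.     0.     0.     1.   ]]
[ 0.23504057 -0.63245643  0.40362379] to (.40,-.2,.48) tool mm [ 287.8 -301.2  -75.8]
```

drive_tool --increments '[{"delta_pos":[0,0,-16],"turn":0.1134,"jaw":-1},{"delta_pos":[0,0,-16],"turn":0.1134,"jaw":-1},{"delta_pos":[0,0,-16],"turn":0.1134,"jaw":-1},{"delta_pos":[0,0,-16],"turn":0.1134,"jaw":-1},{"delta_pos":[0,0,-16],"turn":0.1134,"jaw":-1},{"delta_pos":[0,0,0],"turn":0,"jaw":-1},{"delta_pos":[0,0,0],"turn":0,"jaw":-1}]' --grip_force 40

```text
time: 0.73
tool_pos: [0.2352, -0.6329, 0.4855]
tcp_rot: [3.123, -0.326, 0.001]
wrist_force: [-0.5, 0.2, -1.0]
width: 0.009
grip_force: 0.0
```

```bash
cat >> h.py <<'E'
BOX=np.array([.5092,.1699]);YAW=-.2113
def to(ox,oy,tipz,abs_=None):
    """tool-mm shift to put the fingertips at own x, y (mm) and tip height above box underside"""
    s=bot.read_state();M=R.from_rotvec(s['tcp_rot']).as_matrix()
    if abs_ is None:
        c,q=np.cos(YAW),np.sin(YAW); xy=BOX+np.array([c*ox-q*oy,q*ox+c*oy])/1e3
        abs_=np.r_[xy,.085+tipz/1e3+.173]
    else: abs_=np.array(abs_)
    print('t',round(s['time'],2),'pos',s['tool_pos'].round(4),'F',s['wrist_force'].round(2),'w',round(s['width'],2),'yaw',np.arctan2(M[1,0],M[0,0]).round(3),'tilt',M[:2,2].round(3),'goal',abs_.round(3),'shift',(M.T@(abs_-s['tool_pos'])*1e3).round(1))
E
python3 - <<'E'
from h import *
to(0,0,0,[.41,-.25,.48]); to(-90,0,200)
E
```

```text
t 0.73 pos [ 0.2352 -0.6329  0.4855] F [-0.51  0.16 -0.97] w 0.01 yaw -0.208 tilt [ 0.001 -0.002] goal [ 0.41 -0.25  0.48] shift [  91.9 -410.7    4.9]
t 0.73 pos [ 0.2352 -0.6329  0.4855] F [-0.51  0.16 -0.97] w 0.01 yaw -0.208 tilt [ 0.001 -0.002] goal [0.421 0.189 0.458] shift [  12.2 -842.4   26. ]
```

drive_tool --increments '[{"delta_pos":[8.4,-37,0],"turn":0,"jaw":-1},{"delta_pos":[8.4,-37,0],"turn":0,"jaw":-1},{"delta_pos":[8.4,-37,0],"turn":0,"jaw":-1},{"delta_pos":[8.4,-37,0],"turn":0,"jaw":-1},{"delta_pos":[8.4,-37,0],"turn":0,"jaw":-1},{"delta_pos":[8.4,-37,0],"turn":0,"jaw":-1},{"delta_pos":[8.4,-37,0],"turn":0,"jaw":-1},{"delta_pos":[8.4,-37,0],"turn":0,"jaw":-1}]'

```text
time: 1.4
tool_pos: [0.3629, -0.3554, 0.4826]
tcp_rot: [-3.123, 0.326, 0.003]
wrist_force: [1.0, -1.1, 1.0]
width: -0.001
grip_force: 0.0
```

drive_tool --increments '[{"delta_pos":[8.4,-37,0],"turn":0,"jaw":-1},{"delta_pos":[8.4,-37,0],"turn":0,"jaw":-1},{"delta_pos":[8.4,-37,0],"turn":0,"jaw":-1},{"delta_pos":[-6.6,-36,0],"turn":0,"jaw":-1},{"delta_pos":[-6.6,-36,0],"turn":0,"jaw":-1},{"delta_pos":[-6.6,-36,0],"turn":0,"jaw":-1},{"delta_pos":[-6.6,-36,0],"turn":0,"jaw":-1},{"delta_pos":[-6.6,-36,0],"turn":0,"jaw":-1}]'

```text
time: 2.07
tool_pos: [0.4155, -0.0695, 0.4827]
tcp_rot: [-3.124, 0.327, 0.004]
wrist_force: [0.8, 0.1, -0.6]
width: -0.003
grip_force: 0.0
```

drive_tool --increments '[{"delta_pos":[-6.6,-36,0],"turn":0,"jaw":-1},{"delta_pos":[-6.6,-36,0],"turn":0,"jaw":-1},{"delta_pos":[-6.6,-36,0],"turn":0,"jaw":-1},{"delta_pos":[-6.6,-36,0],"turn":0,"jaw":-1},{"delta_pos":[-6.6,-36,0],"turn":0,"jaw":-1},{"delta_pos":[-6.6,-36,0],"turn":0,"jaw":-1},{"delta_pos":[0,0,0],"turn":0,"jaw":-1},{"delta_pos":[0,0,0],"turn":0,"jaw":-1}]'

```text
time: 2.73
tool_pos: [0.4222, 0.1499, 0.4827]
tcp_rot: [3.124, -0.32, -0.005]
wrist_force: [0.4, -1.3, -0.4]
width: 0.002
grip_force: 0.0
```

Run:
```python
from h import *
to(-90,0,60)
```

```text
t 2.73 pos [0.4222 0.1499 0.4827] F [ 0.43 -1.29 -0.42] w 0.0 yaw -0.204 tilt [-0.003 -0.001] goal [0.421 0.189 0.318] shift [ -8.4 -38.1 164.7]
```

drive_tool --increments '[{"delta_pos":[-4,-19,0],"turn":0.007,"jaw":-1},{"delta_pos":[-4,-19,10],"turn":0,"jaw":-1},{"delta_pos":[0,0,35],"turn":0,"jaw":-1},{"delta_pos":[0,0,35],"turn":0,"jaw":-1},{"delta_pos":[0,0,35],"turn":0,"jaw":-1},{"delta_pos":[0,0,25],"turn":0,"jaw":-1},{"delta_pos":[0,0,10],"turn":0,"jaw":-1},{"delta_pos":[0,0,0],"turn":0,"jaw":-1}]'

```text
time: 3.4
tool_pos: [0.4217, 0.1854, 0.3309]
tcp_rot: [3.119, -0.342, -0.011]
wrist_force: [-0.7, -0.2, -0.1]
width: 0.002
grip_force: 0.0
```

Run:
```python
from h import *
to(-90,0,34)
c=snap('wrist','w1.png')
s=bot.read_state();M=np.eye(4);M[:3,:3]=R.from_rotvec(s['tcp_rot']).as_matrix();M[:3,3]=s['tool_pos']
c['camera_from_world']=np.linalg.inv(M@c['hand_eye'])
ca,q=np.cos(YAW),np.sin(YAW)
for n,P in dict(press=(-87,0,28),padL=(-99,22,28),padR=(-99,-22,28),lidL=(-52,65,46.5),lidR=(-52,-65,46.5),tip=(-90,0,60)).items():
    x,y,z=np.array(P)/1e3; print(n,proj(c,[BOX[0]+ca*x-q*y,BOX[1]+q*x+ca*y,z+.085]).round(0))
```

```text
t 3.4 pos [0.4217 0.1854 0.3309] F [-0.73 -0.2  -0.07] w 0.0 yaw -0.219 tilt [-0.007 -0.003] goal [0.421 0.189 0.292] shift [-1.  -3.4 38.9]
press [[278. 234.]]
padL [[245. 251.]]
padR [[312. 251.]]
lidL [[160. 186.]]
lidR [[394. 184.]]
tip [[277. 258.]]
```

View pics/w1.png

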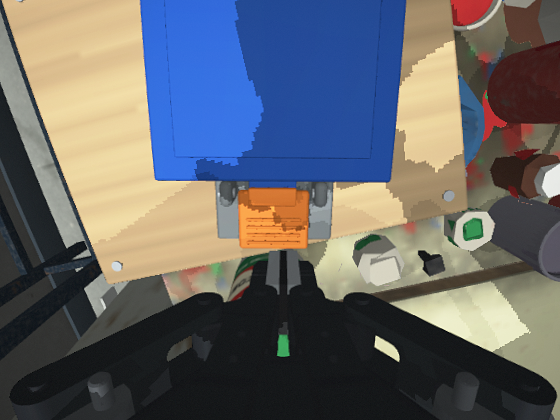

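drive_tool --increments '[{"delta_pos":[1.5,-6,12],"turn":0,"jaw":-1},{"delta_pos":[0,0,14],"turn":0,"jaw":-1},{"delta_pos":[0,0,6],"turn":0,"jaw":-1},{"delta_pos":[0,0,0],"turn":0,"jaw":-1},{"delta_pos":[0,0,0],"turn":0,"jaw":-1}]'

```text
time: 3.87
tool_pos: [0.4264, 0.1926, 0.304]
tcp_rot: [-3.122, 0.342, -0.002]
wrist_force: [0.2, 0.5, -0.4]
width: 0.001
grip_force: 0.0
```

```bash
sed -i 's/\[.5092,.1699\]/[.5122,.1718]/' h.py
python3 - <<'E'
from h import *
to(-90,0,28)
E
```

```text
t 3.87 pos [0.4264 0.1926 0.304 ] F [ 0.19  0.52 -0.42] w 0.0 yaw -0.218 tilt [0.001 0.   ] goal [0.424 0.191 0.286] shift [-1.8  2.3 17.9]
```

drive_tool --increments '[{"delta_pos":[-2,2,6],"turn":0,"jaw":-1},{"delta_pos":[0,0,6],"turn":0,"jaw":-1},{"delta_pos":[0,0,3],"turn":0,"jaw":-1},{"delta_pos":[0,0,1],"turn":0,"jaw":-1},{"delta_pos":[0,0,1],"turn":0,"jaw":-1},{"delta_pos":[0,0,0],"turn":0,"jaw":-1},{"delta_pos":[0,0,0],"turn":0,"jaw":-1}]'

```text
time: 4.45
tool_pos: [0.4234, 0.1911, 0.2858]
tcp_rot: [3.123, -0.342, -0.0]
wrist_force: [-1.6, -0.1, 1.0]
width: -0.002
grip_force: 1.2
```

drive_tool --increments '[{"delta_pos":[0,0,1],"turn":0,"jaw":-1},{"delta_pos":[0,0,1],"turn":0,"jaw":-1},{"delta_pos":[0,0,1],"turn":0,"jaw":-1},{"delta_pos":[0,0,0],"turn":0,"jaw":-1},{"delta_pos":[0,0,0],"turn":0,"jaw":-1}]'

```text
time: 4.87
tool_pos: [0.4234, 0.1912, 0.2827]
tcp_rot: [-3.123, 0.342, 0.0]
wrist_force: [-3.9, 0.3, 4.9]
width: 0.002
grip_force: 2.6
```

Run:
```python
from h import *
to(-90,0,22)
c=bot.read_camera('wrist');s=c['pixels'][90:350,140:420,::-1]
cv2.imwrite('pics/w2.png',cv2.resize(s,None,fx=2,fy=2,interpolation=2))
to(-90,0,22)
```

```text
t 4.87 pos [0.4234 0.1912 0.2827] F [-3.85  0.26  4.87] w 0.0 yaw -0.218 tilt [-0.  0.] goal [0.424 0.191 0.28 ] shift [0.9 0.4 2.7]
t 4.92 pos [0.4234 0.1912 0.2827] F [-3.93  0.27  4.98] w 0.0 yaw -0.218 tilt [-0.  0.] goal [0.424 0.191 0.28 ] shift [0.9 0.4 2.7]
```

View pics/w2.png

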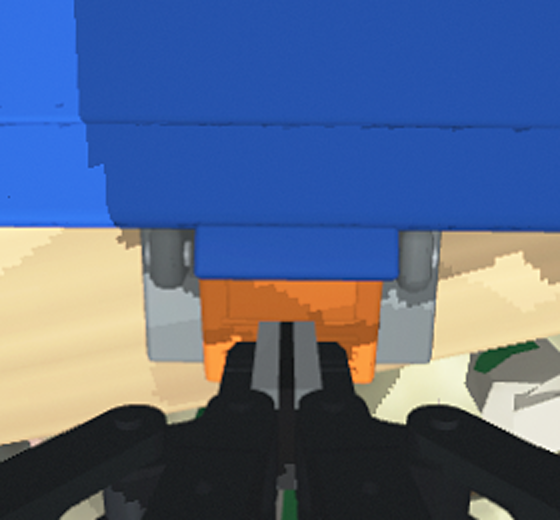

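Run:
```python
from h import *
c=snap('top','t2.png');k,_=K(bot.read_camera('wrist'));print('f',k[0,0],'tongue dist mm',k[0,0]*26/101)
a=c['pixels'][150:255,100:240,::-1]
cv2.imwrite('pics/t2c.png',cv2.resize(a,None,fx=5,fy=5,interpolation=2))
```

```text
f 313.5607003637812 tongue dist mm 80.71859613325061
```

View pics/t2c.png

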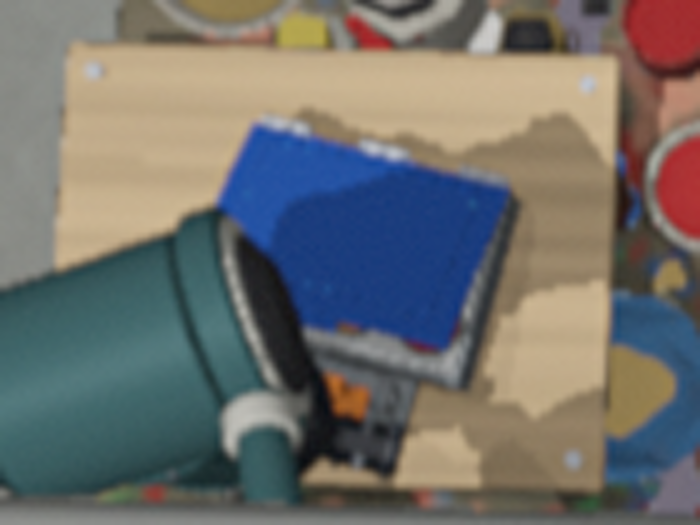

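drive_tool --increments '[{"delta_pos":[-1,0,-4],"turn":0,"jaw":-1},{"delta_pos":[-2,0,-10],"turn":0,"jaw":-1},{"delta_pos":[-2,0,-17],"turn":0,"jaw":-1},{"delta_pos":[-2,0,-18],"turn":0,"jaw":-1},{"delta_pos":[0,0,-15],"turn":0,"jaw":-1},{"delta_pos":[0,0,0],"turn":0,"jaw":-1},{"delta_pos":[0,0,0],"turn":0,"jaw":-1}]'

```text
time: 5.6
tool_pos: [0.4171, 0.1928, 0.3479]
tcp_rot: [-3.121, 0.342, -0.005]
wrist_force: [0.3, -0.3, -0.1]
width: -0.002
grip_force: 0.0
```

Run:
```python
from h import *
to(-55,0,88)
to(45,0,88)
```

```text
t 5.6 pos [0.4171 0.1928 0.3479] F [ 0.29 -0.34 -0.07] w -0.0 yaw -0.218 tilt [0.003 0.001] goal [0.458 0.183 0.346] shift [42.4  0.3  2. ]
t 5.6 pos [0.4171 0.1928 0.3479] F [ 0.29 -0.34 -0.07] w -0.0 yaw -0.218 tilt [0.003 0.001] goal [0.556 0.162 0.346] shift [142.4  -0.4   2.3]
```

drive_tool --increments '[{"delta_pos":[12,0,0],"turn":0,"jaw":-1},{"delta_pos":[12,0,0],"turn":0,"jaw":-1},{"delta_pos":[8,0,0],"turn":0,"jaw":-1},{"delta_pos":[6,0,0],"turn":0,"jaw":-1},{"delta_pos":[5,0,0],"turn":0,"jaw":-1},{"delta_pos":[5,0,0],"turn":0,"jaw":-1},{"delta_pos":[5,0,-1],"turn":0,"jaw":-1},{"delta_pos":[5,0,-1],"turn":0,"jaw":-1}]'

```text
time: 6.27
tool_pos: [0.4729, 0.1801, 0.3484]
tcp_rot: [3.123, -0.342, -0.005]
wrist_force: [-1.7, 0.7, 1.1]
width: -0.004
grip_force: 1.0
```

drive_tool --increments '[{"delta_pos":[5,0,-1],"turn":0,"jaw":-1},{"delta_pos":[5,0,-1],"turn":0,"jaw":-1},{"delta_pos":[5,0,-2],"turn":0,"jaw":-1},{"delta_pos":[5,0,-2],"turn":0,"jaw":-1},{"delta_pos":[5,0,-2],"turn":0,"jaw":-1},{"delta_pos":[5,0,-2],"turn":0,"jaw":-1},{"delta_pos":[5,0,-2],"turn":0,"jaw":-1}]'

```text
time: 6.85
tool_pos: [0.508, 0.1724, 0.3616]
tcp_rot: [3.123, -0.342, 0.001]
wrist_force: [-3.3, -1.6, 4.7]
width: -0.002
grip_force: 0.5
```

Run:
```python
from h import *
to(50,0,108)
snap('side','s3.png')
```

```text
t 6.85 pos [0.508  0.1724 0.3616] F [-3.27 -1.65  4.68] w -0.0 yaw -0.218 tilt [ 0.001 -0.   ] goal [0.561 0.161 0.366] shift [54.2 -0.7 -4.3]
```

View pics/s3.png

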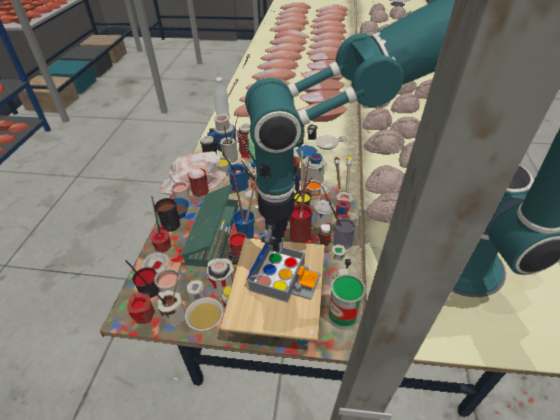

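drive_tool --increments '[{"delta_pos":[0,0,-5],"turn":0,"jaw":-1},{"delta_pos":[0,0,-5],"turn":0,"jaw":-1},{"delta_pos":[0,0,0],"turn":0,"jaw":-1},{"delta_pos":[0,0,0],"turn":0,"jaw":-1}]'

```text
time: 7.23
tool_pos: [0.5075, 0.1726, 0.371]
tcp_rot: [-3.123, 0.342, -0.001]
wrist_force: [-0.4, -0.1, 0.8]
width: 0.002
grip_force: 0.1
```

Run:
```python
from h import *
to(50,0,108)
snap('wrist','w3.png')
```

```text
t 7.23 pos [0.5075 0.1726 0.371 ] F [-0.41 -0.12  0.79] w 0.0 yaw -0.218 tilt [0.001 0.   ] goal [0.561 0.161 0.366] shift [54.8 -0.6  5. ]
```

View pics/w3.png

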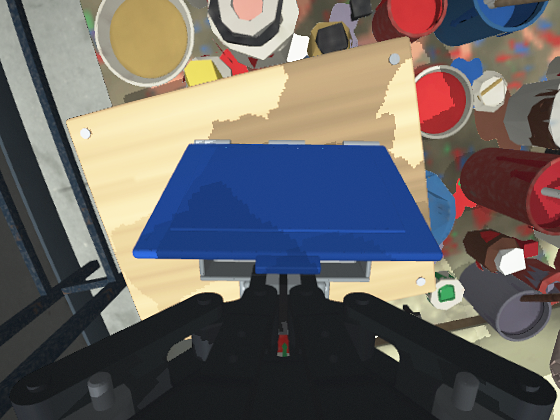

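drive_tool --increments '[{"delta_pos":[5,0,-2],"turn":0,"jaw":-1},{"delta_pos":[5,0,-2],"turn":0,"jaw":-1},{"delta_pos":[5,0,-2],"turn":0,"jaw":-1},{"delta_pos":[5,0,-2],"turn":0,"jaw":-1},{"delta_pos":[5,0,-1],"turn":0,"jaw":-1},{"delta_pos":[5,0,0],"turn":0,"jaw":-1},{"delta_pos":[4,0,0],"turn":0,"jaw":-1}]'

```text
time: 7.87
tool_pos: [0.5414, 0.165, 0.3798]
tcp_rot: [-3.123, 0.342, -0.001]
wrist_force: [0.0, 0.5, -0.7]
width: -0.002
grip_force: 0.0
```

drive_tool --increments '[{"delta_pos":[4,0,0],"turn":0,"jaw":-1},{"delta_pos":[4,0,0],"turn":0,"jaw":-1},{"delta_pos":[4,0,0],"turn":0,"jaw":-1},{"delta_pos":[4,0,0],"turn":0,"jaw":-1},{"delta_pos":[4,0,0],"turn":0,"jaw":-1},{"delta_pos":[3,0,0],"turn":0,"jaw":-1},{"delta_pos":[0,0,0],"turn":0,"jaw":-1},{"delta_pos":[0,0,0],"turn":0,"jaw":-1}]'

```text
time: 8.53
tool_pos: [0.5632, 0.1601, 0.3796]
tcp_rot: [3.123, -0.342, -0.0]
wrist_force: [0.9, -0.1, -0.2]
width: -0.003
grip_force: 0.0
```

Run:
```python
from h import *
to(50,0,108)
snap('wrist','w4.png')
```

```text
t 8.53 pos [0.5632 0.1601 0.3796] F [ 0.88 -0.11 -0.23] w -0.0 yaw -0.218 tilt [-0. -0.] goal [0.561 0.161 0.366] shift [-2.3 -0.7 13.6]
```

View pics/w4.png

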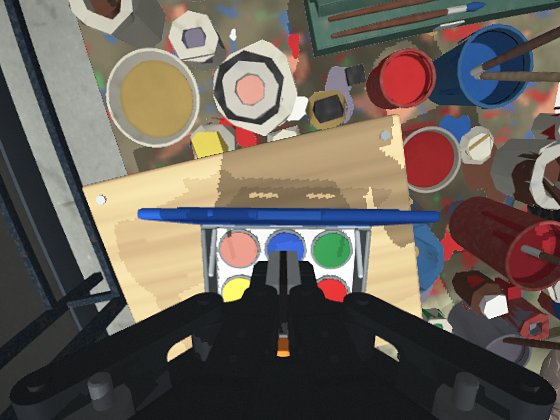

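drive_tool --increments '[{"delta_pos":[-8,0,-4],"turn":0,"jaw":-1},{"delta_pos":[-12,0,-15],"turn":0,"jaw":-1},{"delta_pos":[-15,0,-25],"turn":0,"jaw":-1},{"delta_pos":[-15,0,-25],"turn":0,"jaw":-1},{"delta_pos":[-12,0,-15],"turn":0,"jaw":-1},{"delta_pos":[0,0,0],"turn":0,"jaw":-1},{"delta_pos":[0,0,0],"turn":0,"jaw":-1},{"delta_pos":[0,0,0],"turn":0,"jaw":-1}]'

```text
time: 9.25
tool_pos: [0.5022, 0.1736, 0.463]
tcp_rot: [3.123, -0.342, -0.001]
wrist_force: [0.7, 0.1, -0.4]
width: 0.001
grip_force: 0.0
```

Run:
```python
from h import *
to(0,0,200)
s=bot.read_state();c=bot.read_camera('wrist')
M=np.eye(4);M[:3,:3]=R.from_rotvec(s['tcp_rot']).as_matrix();M[:3,3]=s['tool_pos']
c['camera_from_world']=np.linalg.inv(M@c['hand_eye'])
ca,q=np.cos(YAW),np.sin(YAW)
w=lambda x,y,z:[BOX[0]+(ca*x-q*y)/1e3,BOX[1]+(q*x+ca*y)/1e3,z/1e3+.085]
for a in(.65,1.4,1.57,1.75,1.9):print(a,proj(c,[w(50-102*np.cos(a),y,42+102*np.sin(a)) for y in(65,-65)]).round(0).tolist())
print('box front corners',proj(c,[w(-50,65,40),w(-50,-65,40)]).round(0).tolist())
h=cv2.cvtColor(c['pixels'],cv2.COLOR_RGB2HSV);m=cv2.inRange(h,(105,150,60),(120,255,255))
n,l,st,ce=cv2.connectedComponentsWithStats(m)
for i in np.argsort(-st[1:,4])[:4]+1:print('blue',st[i],ce[i].round())
```

```text
t 9.25 pos [0.5022 0.1736 0.463 ] F [ 0.72  0.1  -0.38] w 0.0 yaw -0.218 tilt [-0. -0.] goal [0.512 0.172 0.458] shift [10.2 -0.4  5. ]
0.65 [[204.0, 238.0], [361.0, 237.0]]
1.4 [[182.0, 167.0], [381.0, 165.0]]
1.57 [[179.0, 140.0], [383.0, 139.0]]
1.75 [[178.0, 110.0], [384.0, 109.0]]
1.9 [[178.0, 86.0], [384.0, 85.0]]
box front corners [[220.0, 234.0], [345.0, 233.0]]
blue [ 185   76  203   59 9354] [286. 105.]
blue [ 406    0   66   52 1618] [437.  25.]
blue [270 149  30  30 663] [284. 163.]
blue [415  68  25  24 316] [429.  76.]
```

```bash
python3 -c "
from h import *
print(bot.finish_job())"
```

```text
the job is handed in; nothing more can be done
None
```

The palette box is open and the job is handed in at about 9 s: the tab was pressed with the closed fingertips, the lid sprang up, and I pushed it over to its stop, where it stayed after the arm backed off. My last measurement put the box about 3 mm from my estimate, within the error of that estimate, so a shift that small can't be ruled out. I saw no pot, dish or bottle touched, but didn't check their positions afterwards.

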